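# Clamp the lid of the glaze mill jar

### The job

Close the clamp of the porcelain glaze-mill jar: push the swung-out metal strap round across the lid until its slotted end is fully home on the brass-headed stud, then press the red cam lever all the way down so that the rubber foot bears firmly on the lid. Leave the jar standing where it is, lift neither it nor its lid, do not disturb the things around it, and finish with the fingers clear.

Things in the scene. Friction and masses are not known exactly. Their poses are not given: they have to be found in the camera images.
- mill: white porcelain mill jar, loose on the table and heavy (about 4 kg; a steady push under 15 N does not shift it). 117 mm in diameter with two black rubber tyres, mouth rim 150 mm high; a steel band with two upright studs of 12 mm diameter stands round it. Origin: centre of its underside. In its frame (z up) the pivot stud of the strap is at y = +72 mm, the brass-headed hook stud at y = -72 mm, both at x = 0; stud heads reach 208 mm high
- jar_lid: loose white lid lying on the jar's mouth, 104 mm in diameter, its spigot inside the mouth; origin: centre of the underside of its gasket, which lies on the rim 150 mm above the table. A steel bearing plate of 40 mm diameter in the middle of its top is 164 mm above the table
- strap_hinge (a point): point on the vertical axis of the pivot stud at half the height of the strap (190 mm above the table); fixed to the jar, axes as the jar's. Swung out, the strap may reach over the pan of the grey scale beside the jar (pan 167 mm high, a clay ball on it up to 207 mm)
- hook_stud (a point): point on the vertical axis of the hook stud (brass head) at the same height; the strap lies from strap_hinge towards this point when home; fixed to the jar
- strap (a joint): angle of the strap in rad: 0 = home across the lid, slot bottom against the hook stud (hard stop); it grows counter-clockwise seen from above as the strap is swung out, up to 1.7. Friction in the hinge (about 0.1 N m) keeps it where it is left; pushed near the end it needs about 1 N
- strap_end (a point): point in the middle of the grey metal strap near its free end, 155 mm from strap_hinge. The strap is a bar 28 mm wide and 16 mm high (182 to 198 mm above the table), 180 mm long from the pivot axis to its round end; the slot for the stud, 144 mm from the pivot, opens on the side that leads when it swings home, the other long side (to push on) is plain. Straight below it, over the lid, are 18 mm of free height
- lever_hinge (a point): horizontal axis of the cam lever, on the middle line of the strap 72 mm from strap_hinge, 209 mm above the table; it moves with the strap
- cam_lever (a joint): angle of the cam lever in rad: 0 = standing up, 72 degrees above level and leaning towards strap_hinge; it grows as the lever is pressed down in the vertical plane of the strap towards strap_hinge; 1.12 = fully down (hard stop, 8 degrees above level). Friction holds it where it is left (the cam is self-locking); at lever_pad it needs about 4 N at first and 7 N at the end
- lever_pad (a point): point on the upper face of the red lever grip, 50 mm from lever_hinge. The grip is 16 mm wide, 13 mm thick and ends 67 mm from lever_hinge
- foot: black rubber foot, 26 mm in diameter and 8 mm high, on a spring plunger below the cam in the middle of the strap; origin: centre of its underside. It hangs about 3 to 4 mm above the bearing plate while the lever is up, and bears on it with about 17 N when the lever is down
- oxide_jar_1: bystander: small jar with a red cap, 45 mm wide, 106 mm high; origin at the centre of its underside
- oxide_jar_2: bystander: small jar with an ochre cap, 42 mm wide, 106 mm high; origin at the centre of its underside
- marker: bystander: red and white marker pen lying flat, 135 mm long
- scrub_brush: bystander: purple scrubbing brush, 160 mm long, 92 mm high
- test_tile_1: bystander: blue glaze test tile lying flat, 75 x 40 x 10 mm
- test_tile_3: bystander: pale green-white glaze test tile lying flat, 75 x 40 x 10 mm
- slip_jar: bystander: white lidded jar with blue marks, 72 mm wide, 86 mm high; origin at the centre of its underside

How it is judged:
On the way, in this order (a step that is already met when the one before it is completed fails the run):
1. the strap lies home across the lid, its slot on the hook stud, the lever still up (value of joint strap below 0.06 rad and value of joint cam_lever below 0.4 rad), for 0.2 s.
2. the cam lever is fully down and the foot bears on the lid (value of joint strap below 0.06 rad and value of joint cam_lever above 1 rad and contact force between foot and jar_lid above 8 N), for 0.2 s.
At the end, for the whole second after the job is handed in: The strap is home (within 0.06 rad of its stop), the cam lever is down (more than 1.0 rad of its 1.12), the foot presses on the lid with more than 8 N, the lid lies seated on the mouth (centred within 6 mm), and the jar stands upright and at rest within 30 mm of where it stood (all of step 2 and distance of mill from where it was at the start of the episode below 0.03 m and angle between mill's own z axis and vertical below 0.05 rad and linear speed of mill below 0.01 m/s and horizontal distance between jar_lid and mill below 0.006 m and z of jar_lid in the frame of mill below 0.155 m); the robot touches nothing.
It fails at once if the cam lever is pressed down while the strap is not yet over the lid (value of joint cam_lever above 0.7 rad and value of joint strap above 0.15 rad).
It fails at once if the jar is lifted, tipped or shoved more than 40 mm (height (world z) of mill above 0.01 m or angle between mill's own z axis and vertical above 0.15 rad or distance of mill from where it was at the start of the episode above 0.04 m).
It fails at once if the lid is lifted off its seat (z of jar_lid in the frame of mill above 0.157 m).
It fails at once if one of the things around the jar is moved more than 20 mm (distance of any of oxide_jar_1, oxide_jar_2, marker, scrub_brush, test_tile_1, test_tile_3, slip_jar from where it was at the start of the episode above 0.02 m).
It also fails if it takes over 53 s, if anything falls off the work surface, if the arm or the gripper's body presses on something with over 40 N, if the wrist force passes 120 N, or if a joint passes its speed limit or range.

### The arm

A 6-joint arm with a two-finger parallel gripper is mounted at the origin on the work surface; the furniture and walls round the work are solid. World frame = base frame: x ahead of the robot, y to its left, z up, the work surface at z = 0. Lengths are in m, angles in rad, forces in N, time in s.
With the tool pointing down it reaches from about 0.375 to 0.9 m from the base axis. Payload 3.1 kg.
Tool frame: the origin (TCP) lies between the finger pads; the fingertips stand 8 mm ahead of it and the grasp point (between the pads) lies 11 mm behind it; z points along the fingers, y is the line along which they close (so a half turn about z gives the same grasp; the last joint's range is limited). The gripper opens to 87 mm and grips with 3 to 60 N. Pads are 19 mm wide; open, the fingers measure 117 mm over their backs; the gripper's body (75 mm by 190 mm) begins 51 mm behind the grasp point.
Start: joints at [-1.518, 0.527, 1.433, -0, 1.181, -0.178], TCP at [0.143, -0.608, 0.231] pointing down, gripper open.
Joint ranges: [-3.08, 3.08], [-0.75, 2.2], [0.22, 2.44], [-1.43, 4.57], [0, 2.65], [-2.85, 2.85]. Speed limits (rad/s): [2.79, 2.79, 3.14, 3.14, 3.14, 3.14].

### API

Orientations are given as a unit quaternion [x, y, z, w].
In Python, from rig import robot, vision, job gives the robot as it stands.
- The arm moves only by the shell command python3 -m handwheel 'ROWS' [OPENING] [FORCE]. ROWS is JSON, a list of rows, each a list of 4 numbers: the shift along the tool's x, y, z as a fraction of full scale, then the turn about the tool's z as a fraction of full scale. A call has 1 to 20 rows; each row is the pose to reach, as a shift and turn from the pose commanded when the call began, along the tool's axes at that moment, turning the shorter way round; what a row does not reach only later rows make up. Full scale, the value 1, is 300 mm for a shift and 2 pi rad for a turn. A row lasts 1/12 s, in which the tool goes at most 41.7 mm and 7.16 degrees, less where a joint would pass 70% of its speed; a pose out of reach is approached as far as the arm can. A call with a number of a shift or a turn outside -1 to 1 is refused whole. A call with a gripper value outside its range is refused whole. OPENING is the opening in per cent of the stroke, from 0 (shut) to 100 (fully open), set as the call begins (- or left out, the last holds). The fingers move at their own pace and stop on an object; FORCE is the grip in N (left out, the last holds). Time passes only in rows, so rows that repeat a pose let the fingers close. It gives the time, the measured TCP pose, the force, the opening and the grip force at its end, in the units of the state.
- robot.get_obs(): the state, without advancing time (a new reading comes with each control period).
- vision.camera(name): name is "side" or "top"; returns a dict with "frame" (420x560x3 uint8, red, green, blue), "K" (3x3 intrinsics, pixels), "cam_to_world" (4x4, takes a point from camera to world coordinates). Camera axes: x right, y down, z forward; pixel columns grow to the right and rows downward; lengths in m; the calibration is good to about 2 mm. A picture is of the moment at which its call begins. There is no depth.
- job.hand_in(): hands the job in; it is judged then, once.
Trained networks look in the newest picture that a camera, given by its name, has taken for a name from the list of things; names that differ only in an ending like _2 or _b are one class to them, and where a whole thing is asked for, a point or a joint stands for the part that bears it (a point fixed in the world has none). Each returns a list of dicts, best first, with "conf" (0 to 1); they miss things now and then, are a little off and sometimes report something else, mostly with a low value. They report only what shows in the picture. A call takes as long as a camera call.
- vision.look_for(camera, label): "point" ([row, column] in pixels, amid what is visible of it).
- vision.outline_of(camera, label): "mask" (420x560 bool, what is visible of it) and "point" ([row, column] in pixels, amid what is visible of it).
The state is a dict: "time": time; "q": joint angles; "joint_velocities": joint speeds; "joint_torque": joint torques, N m; "position": TCP position; "tool_rot": TCP orientation; "ft_force": force on the tool from outside, world axes, zero at the start; "moment": the same for the moment, N m; "grip_width": finger opening in m; "grip_force": force on a finger pad.
Only numpy, scipy, OpenCV 4.12 (cv2) and the standard library are available. Lean on these libraries where they do the work, as an engineer would, in place of code of your own. Each camera call takes 0.05 s, during which the arm holds its last target. There are 200 camera calls.

## Working session

There is one attempt and no reset: what is moved stays moved. The work goes in short steps, Python scripts to look and compute and a shell command to move; the robot and the scene stay as the last step left them, time stands still between calls to the robot, and variables do not carry over. Pictures are saved under pics/ and viewed, at most 10 in all, crops included, and the job is handed in when it is done.

```bash
mkdir -p pics; cat > h.py <<'E'
import numpy as np,cv2
from rig import robot,vision,job
def ray(c,p):
    K=c["K"];T=np.array(c["cam_to_world"]);d=T[:3,:3]@np.linalg.inv(K)@np.array([p[1],p[0],1.]);return T[:3,3],d
def atz(c,p,z):
    o,d=ray(c,p);return (o+d*(z-o[2])/d[2]).round(4)
def proj(c,X):
    T=np.linalg.inv(np.array(c["cam_to_world"]));q=np.array(c["K"])@(T[:3,:3]@np.array(X)+T[:3,3]);return (q[:2]/q[2]).round(1)
def tri(c1,p1,c2,p2):
    o1,d1=ray(c1,p1);o2,d2=ray(c2,p2);s=np.linalg.lstsq(np.c_[d1,-d2],o2-o1,rcond=None)[0];a=o1+s[0]*d1;b=o2+s[1]*d2
    return ((a+b)/2).round(4),np.linalg.norm(a-b).round(4)
E
python3 - <<'E'
from h import *
cs={n:vision.camera(n) for n in("top","side")}
for n,c in cs.items():
    cv2.imwrite(f"pics/{n}0.png",c["frame"][:,:,::-1])
    print(n,np.array(c["cam_to_world"]).round(3).tolist())
L={}
for l in["mill","jar_lid","strap_hinge","hook_stud","strap_end","lever_hinge","lever_pad","foot","slip_jar","oxide_jar_1","scrub_brush"]:
    for n in cs:
        r=vision.look_for(n,l)
        print(l,n,[(np.array(x["point"]).round(0).tolist(),round(x["conf"],2)) for x in r[:2]]); 
        if r:L[l,n]=r[0]["point"]
    if (l,"top") in L and (l,"side") in L: print(tri(cs["top"],L[l,"top"],cs["side"],L[l,"side"]))
print(robot.get_obs())
E
```

```text
top [[-0.005, -0.991, 0.134, 0.365], [-1.0, 0.004, -0.011, 0.062], [0.01, -0.134, -0.991, 1.26], [0.0, 0.0, 0.0, 1.0]]
side [[-0.357, -0.75, 0.556, -0.008], [-0.934, 0.292, -0.205, 0.273], [-0.009, -0.593, -0.805, 0.91], [0.0, 0.0, 0.0, 1.0]]
mill top [([183.0, 216.0], 0.62), ([262.0, 353.0], 0.21)]
mill side [([215.0, 210.0], 0.85), ([305.0, 292.0], 0.46)]
(array([0.605 , 0.2165, 0.1125]), np.float64(0.0063))
jar_lid top [([164.0, 208.0], 0.97)]
jar_lid side [([195.0, 195.0], 0.91)]
(array([0.6534, 0.2354, 0.1424]), np.float64(0.007))
strap_hinge top [([184.0, 216.0], 0.65)]
strap_hinge side [([218.0, 213.0], 0.83)]
(array([0.601 , 0.2152, 0.109 ]), np.float64(0.0012))
hook_stud top []
hook_stud side [([216.0, 210.0], 0.63)]
strap_end top [([182.0, 204.0], 0.76)]
strap_end side [([199.0, 206.0], 0.77), ([303.0, 296.0], 0.71)]
(array([0.5844, 0.2271, 0.2054]), np.float64(0.0145))
lever_hinge top [([182.0, 207.0], 0.84), ([173.0, 321.0], 0.71)]
lever_hinge side [([196.0, 207.0], 0.87)]
(array([0.5845, 0.2211, 0.2115]), np.float64(0.0087))
lever_pad top [([176.0, 210.0], 0.54)]
lever_p
[... 523 characters left out ...]
e': 1.2, 'q': array([-1.51851449e+00,  5.27496203e-01,  1.43271223e+00, -5.79526437e-06,
        1.18141666e+00, -1.78485444e-01]), 'joint_velocities': array([ 0.00041259, -0.00065031,  0.00082887,  0.00103535, -0.00076417,
        0.00071885]), 'joint_torque': array([-4.55465142e-04, -4.40023613e+01, -1.76986867e+01,  6.34279638e-02,
        5.05210517e-02, -1.67189006e-05]), 'position': array([ 0.14298697, -0.60838876,  0.23054683]), 'tool_rot': array([ 9.93350563e-01,  1.15128878e-01, -1.65256811e-06, -1.63563791e-05]), 'ft_force': array([ 0.35420941, -0.28270625,  0.50537866]), 'moment': array([-0.05601707,  0.0245926 , -0.02188083]), 'grip_force': 0.0, 'grip_width': 0.08672944909454307}
```

```bash
python3 - <<'E'
import cv2
a=cv2.imread("pics/top0.png");b=cv2.imread("pics/side0.png")
cv2.imwrite("pics/t1.png",cv2.resize(a[100:300,120:387],None,fx=3,fy=3,interpolation=cv2.INTER_CUBIC)[:600,:800])
cv2.imwrite("pics/s1.png",cv2.resize(b[120:320,120:387],None,fx=3,fy=3,interpolation=cv2.INTER_CUBIC)[:600,:800])
E
```

```text
(no output)
```

View pics/t1.png

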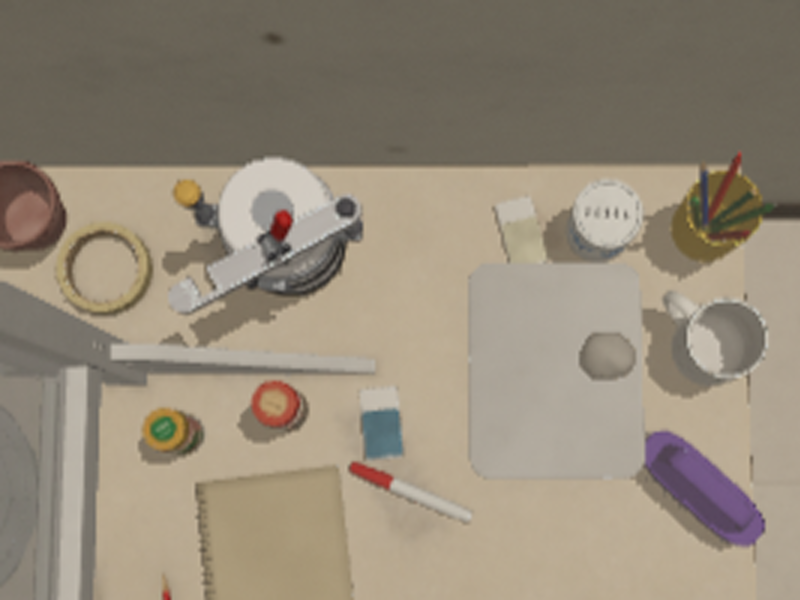

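View pics/s1.png

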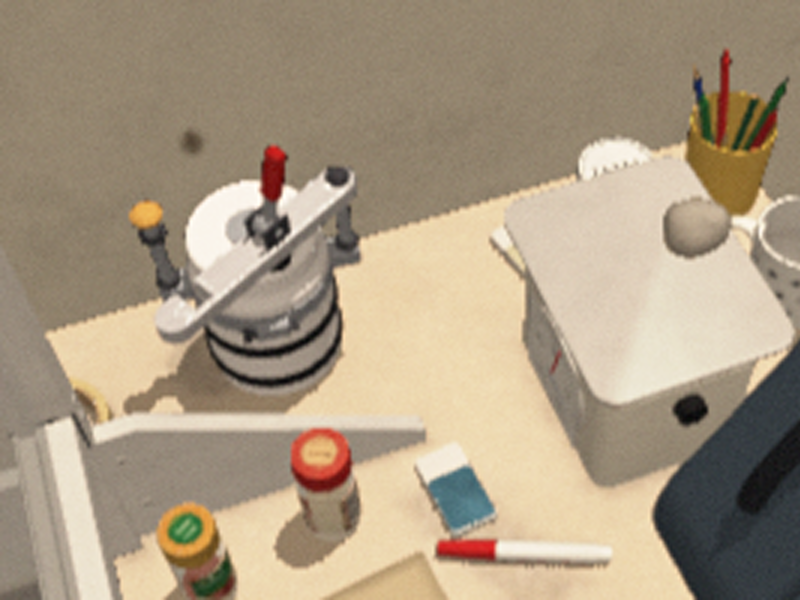

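Top crop: the pivot head is at (346,207), the brass stud at (188,192) and the strap's free end at (185,296). The strap is swung towards the robot, and a grey fence stands in front of it. Side crop: pivot (337,174), brass stud (147,213), strap end (175,322).

```bash
cat >> h.py <<'E'
def loc(P):
    "world point -> hinge frame: along strap home line, perpendicular (swung-out side +)"
E
python3 - <<'E'
from h import *
cs={n:vision.camera(n) for n in("top","side")}
f=lambda x,y,o:[o+y/3,120+x/3]
P={"pivot":((346,207),(337,174),.208),"brass":((188,192),(147,213),.208),"end":((185,296),(175,322),.198),"fenceR":((374,365),(425,425),.1),"fenceL":((112,350),(95,430),.1),"levertip":((283,220),(275,155),.27),"oxcap":((276,403),(320,450),.106)}
for k,(t,s,z) in P.items():
    a=f(*t,100);b=f(*s,120)
    print(k,tri(cs["top"],a,cs["side"],b),atz(cs["top"],a,z),atz(cs["side"],b,z))
E
```

```text
pivot (array([0.6236, 0.1498, 0.1998]), np.float64(0.0013)) [0.6219 0.1497 0.208 ] [0.616  0.1507 0.208 ]
brass (array([0.6378, 0.2926, 0.2   ]), np.float64(0.0013)) [0.636  0.2915 0.208 ] [0.6302 0.2918 0.208 ]
end (array([0.5451, 0.296 , 0.1846]), np.float64(0.0018)) [0.5431 0.294  0.198 ] [0.5345 0.2948 0.198 ]
fenceR (array([0.4993, 0.1332, 0.0133]), np.float64(0.0052)) [0.491  0.1304 0.1   ] [0.4491 0.1447 0.1   ]
fenceL (array([0.5002, 0.3698, 0.1511]), np.float64(0.0015)) [0.5067 0.3848 0.1   ] [0.534  0.3755 0.1   ]
levertip (array([0.5958, 0.1969, 0.2679]), np.float64(0.0018)) [0.5956 0.1975 0.27  ] [0.5933 0.1963 0.27  ]
oxcap (array([0.454 , 0.2242, 0.1054]), np.float64(0.0)) [0.454  0.2241 0.106 ] [0.4537 0.2243 0.106 ]
```

View pics/top0.png

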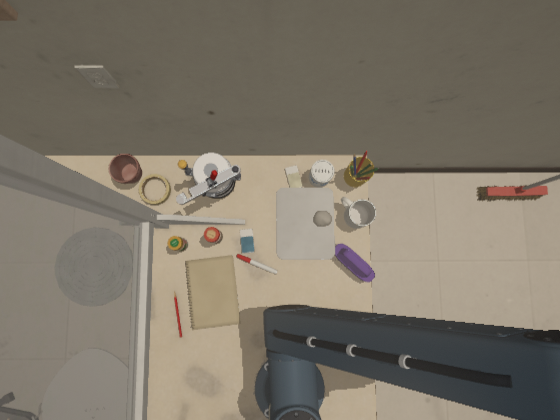

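View pics/side0.png

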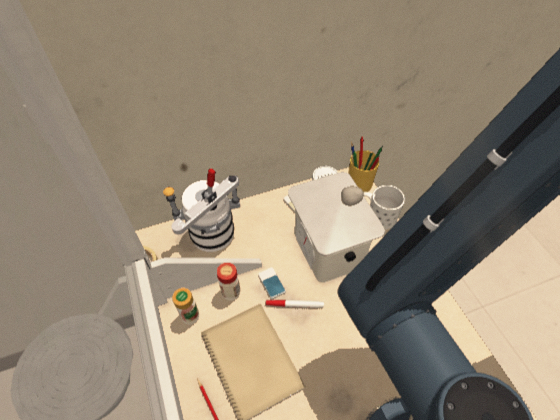

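The jar sits at the back left. The gusset-shaped fence is about 0.1 m high near the hook, with a wall at y≈0.39. The strap angle is about 0.6 rad. I'll push with the closed fingers: tool x along the hinge-to-hook line, tool y along the push.

```bash
python3 -m handwheel '[[0,0,-0.14,0],[0,0,-0.28,0],[0,0,-0.42,0],[0,0,-0.57,0],[0,0,-0.57,0],[0.98,-0.72,-0.57,-0.197],[0.98,-0.72,-0.57,-0.197],[0.98,-0.72,-0.57,-0.197],[0.98,-0.72,-0.57,-0.197],[0.98,-0.72,-0.57,-0.197],[0.98,-0.72,-0.57,-0.197],[0.98,-0.72,-0.57,-0.197],[0.98,-0.72,-0.57,-0.197],[0.98,-0.72,-0.57,-0.197],[0.98,-0.72,-0.57,-0.197],[0.98,-0.72,-0.57,-0.197],[0.98,-0.72,-0.57,-0.197],[0.98,-0.72,-0.57,-0.197]]' 0 10
cat >> h.py <<'E'
from scipy.spatial.transform import Rotation as Ro
H=np.array([.622,.150]);u=np.array([.101,.995]);n=np.array([-.995,.101])
def st():
    o=robot.get_obs();R=Ro.from_quat(o["tool_rot"]).as_matrix();d=o["position"][:2]-H
    print("t%.2f"%o["time"],o["position"].round(4),"a,b",(d@u).round(4),(d@n).round(4),"yaw",np.degrees(np.arctan2(R[1,0],R[0,0])).round(2),"F",o["ft_force"].round(2),"Fn",(o["ft_force"][:2]@n).round(2),"w",o["grip_width"].round(4));return o,R
def rows(X,a=0):
    o,R=st();print("rows",(R.T@(np.array(X)-o["position"])/.3).round(3),"turn to yaw 84.2:",((Ro.from_matrix(R).as_matrix()[:,0]@[1,0,0]),))
def ab(a,b,z):return np.r_[H+a*u+b*n,z]
E
python3 -c "
from h import *
print(ab(.135,.17,.35));rows(ab(.135,.17,.35))"
```

```text
time: 2.8
position: [0.3794, -0.3315, 0.4014]
tool_rot: [0.743, 0.669, -0.0, 0.0]
ft_force: [0.1, -0.2, 0.6]
grip_width: 0.0007
grip_force: 0.0
[0.466485 0.301495 0.35    ]Traceback (most recent call last):
  File "<string>", line 3, in <module>
    print(ab(.135,.17,.35));rows(ab(.135,.17,.35))
                            ~~~~^^^^^^^^^^^^^^^^^^
  File "h.py", line 20, in rows
    o,R=st();print("rows",(R.T@(np.array(X)-o["position"])/.3).round(3),"turn to yaw 84.2:",((Ro.from_matrix(R).as_matrix()[:,0]@[1,0,0]),))
        ~~^^
  File "h.py", line 18, in st
    print("t%.2f"%o["time"],o["position"].round(4),"a,b",(d@u).round(4),(d@n).round(4),"yaw",np.degrees(np.arctan2(R[1,0],R[0,0])).round(2),"F",o["ft_force"].round(2),"Fn",(o["ft_force"][:2]@n).round(2),"w",o["grip_width"].round(4));return o,R
                                                                                                                                                                                                               ^^^^^^^^^^^^^^^^^^^^^
AttributeError: 'float' object has no attribute 'round'
```

```bash
sed -i 's/o\["grip_width"\].round(4)/round(float(o["grip_width"]),4)/; s/,"turn to yaw.*$/)/' h.py
python3 -m handwheel '[[1,0.07,0,0],[1,0.07,0,0],[1,0.07,0,0],[1,0.07,0,0],[1,0.07,0,0],[1,0.07,0,0],[1,0.07,0,0],[1,0.07,0,0]]'
python3 -c "
from h import *
rows(ab(.135,.17,.35))"
```

```text
time: 3.47
position: [0.4311, -0.0305, 0.4017]
tool_rot: [0.742, 0.671, 0.001, -0.001]
ft_force: [-0.3, -1.1, 0.7]
grip_width: 0.0005
grip_force: 0.0
t3.47 [ 0.4311 -0.0305  0.4017] a,b -0.1989 0.1717 yaw 84.22 F [-0.28 -1.12  0.74] Fn 0.16 w 0.0005
rows [1.112 0.006 0.176]
```

```bash

python3 -m handwheel '[[1,0,0,0],[1,0,0,0],[1,0,0,0],[1,0,0,0],[1,0,0,0],[1,0,0,0],[1,0,0,0],[1,0,0,0],[1,0,0,0],[1,0,0,0]]'
python3 - <<'E'
from h import *
rows(ab(.135,.17,.188))
c=vision.camera("top");s=vision.camera("side")
for k in("top","side"):
    r=vision.look_for(k,"strap_end");print(k,r[:2])
im=np.hstack([c["frame"][100:300,120:320],s["frame"][120:320,120:320]])
cv2.imwrite("pics/m1.png",cv2.resize(im,None,fx=2,fy=2)[:,:,::-1])
E
```

```text
time: 4.3
position: [0.4624, 0.2626, 0.401]
tool_rot: [0.743, 0.67, -0.001, 0.0]
ft_force: [-0.4, 0.0, -0.6]
grip_width: 0.0003
grip_force: 0.0
t4.30 [0.4624 0.2626 0.401 ] a,b 0.0959 0.1702 yaw 84.06 F [-0.43  0.04 -0.58] Fn 0.43 w 0.0003
rows [0.132 0.001 0.71 ]
top [{'point': [180.9, 212.5], 'conf': 0.96}]
side []
```

View pics/m1.png

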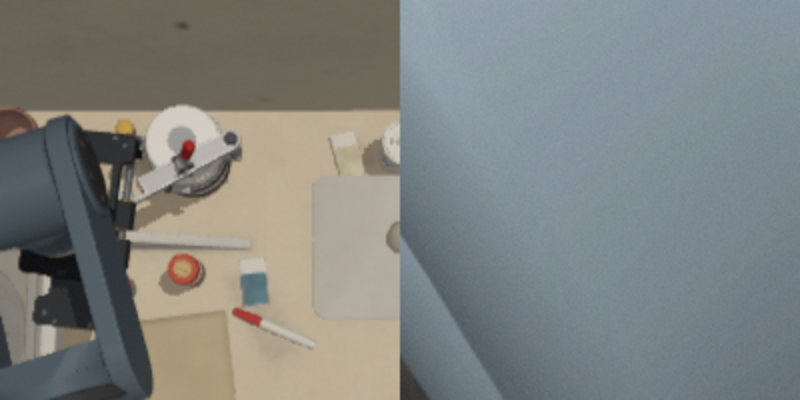

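```bash

python3 -m handwheel '[[0.1,0,0.1,0],[0.1,0,0.2,0],[0.1,0,0.3,0],[0.1,0,0.4,0],[0.1,0,0.48,0],[0.1,0,0.54,0],[0.1,0,0.6,0],[0.1,0,0.66,0],[0.1,0,0.7,0],[0.1,0,0.71,0],[0.1,0,0.71,0]]'
python3 -c "
from h import *
rows(ab(.128,.14,.188))"
```

```text
time: 5.42
position: [0.4649, 0.2924, 0.188]
tool_rot: [0.743, 0.669, -0.001, -0.0]
ft_force: [-0.0, 0.6, 0.2]
grip_width: 0.0005
grip_force: 0.0
t5.42 [0.4649 0.2924 0.188 ] a,b 0.1258 0.1707 yaw 84.04 F [-0.02  0.58  0.18] Fn 0.08 w 0.0005
rows [ 0.008  0.102 -0.   ]
```

Clear; now push along +y_tool (b from 0.171 to about 0.06), slowly.

```bash

python3 -m handwheel '[[0,0.04,0,0],[0,0.08,0,0],[0,0.11,0,0],[0,0.14,0,0],[0,0.17,0,0],[0,0.2,0,0],[0,0.23,0,0],[0,0.26,0,0],[0,0.29,0,0],[0,0.32,0,0],[0,0.35,0,0],[0,0.35,0,0]]'
python3 -c "
from h import *
st();vision.camera('top')
o=vision.camera('top');cv2.imwrite('pics/m2.png',cv2.resize(o['frame'][100:250,120:320],None,fx=4,fy=4)[:,:,::-1])"
```

```text
time: 6.42
position: [0.572, 0.2827, 0.1886]
tool_rot: [0.743, 0.67, 0.001, 0.001]
ft_force: [0.7, 0.0, 0.3]
grip_width: 0.0005
grip_force: 0.0
t6.42 [0.572  0.2827 0.1886] a,b 0.127 0.0631 yaw 84.1 F [0.68 0.03 0.32] Fn -0.68 w 0.0005
```

View pics/m2.png

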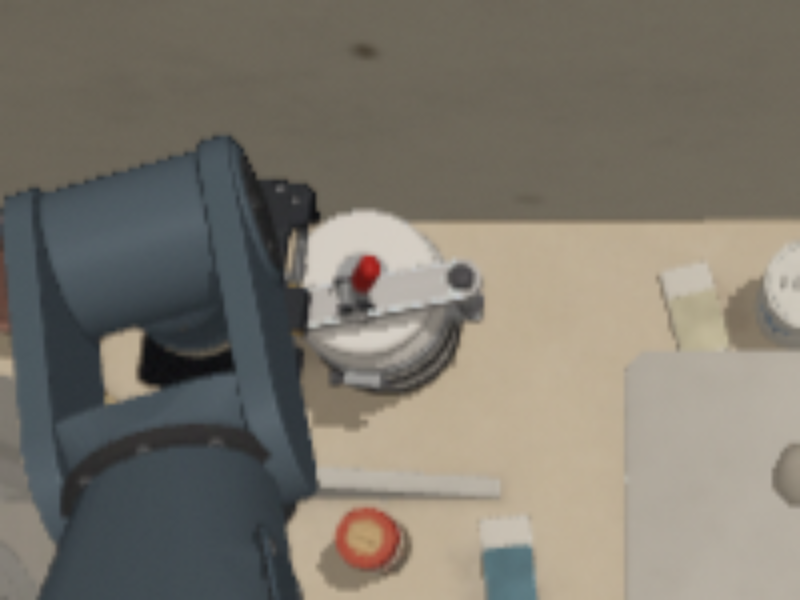

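The picture shows the strap following, now about 0.2 rad from home, with the lever still up and clear of the gripper. I'll push on in small steps.

```bash

python3 -m handwheel '[[0,0.02,0,0],[0,0.04,0,0],[0,0.06,0,0],[0,0.075,0,0],[0,0.09,0,0],[0,0.097,0,0],[0,0.1,0,0],[0,0.1,0,0]]'
python3 -c "
from h import *
st()"
python3 -m handwheel '[[0,0.005,0,0],[0,0.01,0,0],[0,0.01,0,0]]'
```

```text
time: 7.18
position: [0.5997, 0.2798, 0.1885]
tool_rot: [0.742, 0.67, 0.0, 0.0]
ft_force: [-0.1, -0.3, -0.3]
grip_width: 0.0003
grip_force: 0.0
t7.18 [0.5997 0.2798 0.1885] a,b 0.1269 0.0353 yaw 84.14 F [-0.11 -0.26 -0.33] Fn 0.08 w 0.0003
time: 7.43
position: [0.6024, 0.2796, 0.1885]
tool_rot: [0.742, 0.67, 0.0, 0.0]
ft_force: [-0.2, -0.2, 0.0]
grip_width: 0.0004
grip_force: 0.2
```

```bash
for i in 1 2; do
python3 -m handwheel '[[0,0.004,0,0],[0,0.008,0,0],[0,0.008,0,0]]' | grep -E 'pos|force'; done
```

```text
position: [0.6049, 0.2794, 0.1886]
ft_force: [0.2, 0.1, 0.2]
grip_force: 0.2
position: [0.6073, 0.2791, 0.1886]
ft_force: [-0.3, 0.1, -0.8]
grip_force: 0.2
```

```bash
python3 -m handwheel '[[0,0.004,0,0],[0,0.008,0,0],[0,0.008,0,0]]' | grep -E 'pos|force'
```

```text
position: [0.6098, 0.2788, 0.1886]
ft_force: [-0.8, -0.2, 0.3]
grip_force: 0.1
```

```bash
python3 -m handwheel '[[0,0.004,0,0],[0,0.008,0,0],[0,0.008,0,0]]' | grep -E 'pos|force'
```

```text
position: [0.6121, 0.2785, 0.1885]
ft_force: [-0.9, 0.1, 0.6]
grip_force: 0.1
```

```bash
python3 -m handwheel '[[0,0.004,0,0],[0,0.008,0,0],[0,0.008,0,0]]' | grep -E 'pos|force'
python3 - <<'E'
from h import *
st();c=vision.camera("top");cv2.imwrite('pics/m3.png',cv2.resize(c['frame'][130:205,170:270],None,fx=8,fy=8,interpolation=cv2.INTER_CUBIC)[:,:,::-1])
E
```

```text
position: [0.6133, 0.2785, 0.1885]
ft_force: [-2.9, 0.7, 2.3]
grip_force: 1.7
t8.68 [0.6133 0.2785 0.1885] a,b 0.127 0.0216 yaw 84.15 F [-2.87  0.72  2.29] Fn 2.93 w 0.0003
```

View pics/m3.png

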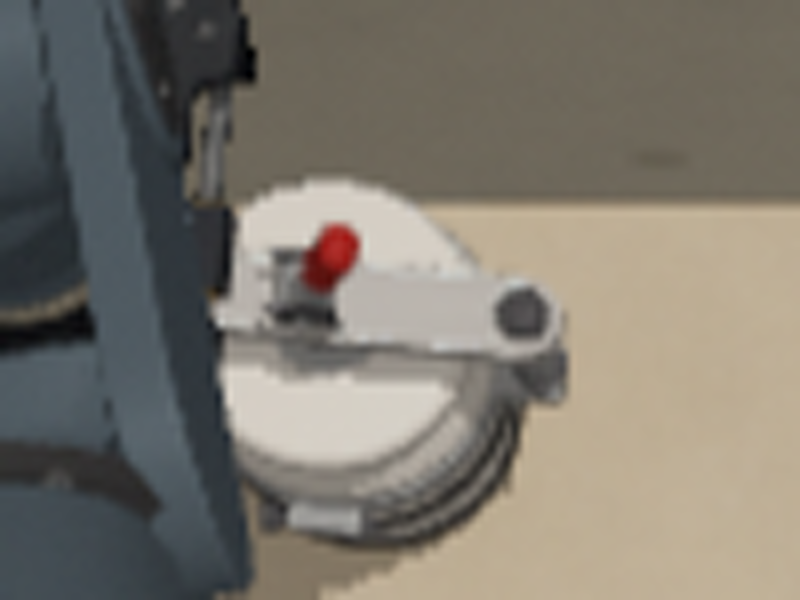

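The strap now lies across the lid and the force is rising. One more small push will confirm the stop.

```bash
python3 -m handwheel '[[0,0.003,0,0],[0,0.006,0,0],[0,0.006,0,0]]' | grep -E 'pos|force'
```

```text
position: [0.6134, 0.2785, 0.1885]
ft_force: [-6.6, 0.2, 4.3]
grip_force: 3.7
```

Hard stop reached at 6.6 N. I'll back off, rise and go above the lever, on the hook side.

```bash
python3 -m handwheel '[[0,-0.03,0,0],[0,-0.1,0,0],[0,-0.15,-0.05,0],[0,-0.15,-0.15,0],[0,-0.15,-0.25,0],[0,-0.15,-0.35,0],[0,-0.15,-0.45,0],[0,-0.15,-0.45,0]]' | grep -E 'pos|force'
python3 - <<'E'
from h import *
rows(ab(.110,.0,.325))
c=vision.camera("top")
for p,z in(([160.6,212.5],.274),([130+312/8,170+523/8],.208)):
    X=atz(c,p,z);d=X[:2]-H;print(X,d@u,d@n)
E
```

```text
position: [0.5755, 0.2837, 0.3314]
ft_force: [0.6, 0.7, 0.9]
grip_force: 0.0
t9.65 [0.5755 0.2837 0.3314] a,b 0.1284 0.0598 yaw 84.14 F [0.57 0.71 0.94] Fn -0.5 w 0.0004
rows [-0.061  0.199  0.024]
[0.6276 0.202  0.274 ] 0.05230560000000002 -0.0003200000000000469
[0.6219 0.1496 0.208 ] -0.00040809999999998265 5.909999999999068e-05
```

```bash
python3 -m handwheel '[[-0.03,0.08,0,0],[-0.06,0.16,0,0],[-0.06,0.2,0,0],[-0.06,0.2,0.08,0],[-0.06,0.2,0.16,0],[-0.06,0.2,0.215,0],[-0.06,0.2,0.215,0]]' | grep -E 'pos|force'
python3 -c "
from h import *
rows(ab(.072,.0,.2666));rows(ab(.047,.0,.2541));rows(ab(.033,0,.2304))"
```

```text
position: [0.6262, 0.2575, 0.2528]
ft_force: [-0.4, -0.0, -0.6]
grip_force: 0.0
t10.28 [0.6262 0.2575 0.2528] a,b 0.1074 0.0066 yaw 84.12 F [-0.44 -0.03 -0.62] Fn 0.43 w 0.0008
rows [-0.118  0.022 -0.046]
t10.28 [0.6262 0.2575 0.2528] a,b 0.1074 0.0066 yaw 84.12 F [-0.44 -0.03 -0.62] Fn 0.43 w 0.0008
rows [-0.201  0.022 -0.004]
t10.28 [0.6262 0.2575 0.2528] a,b 0.1074 0.0066 yaw 84.12 F [-0.44 -0.03 -0.62] Fn 0.43 w 0.0008
rows [-0.247  0.023  0.075]
```

```bash
python3 -m handwheel '[[0,0.02,-0.04,0],[0,0.02,-0.04,0],[0,0.02,-0.04,0],[0,0.02,-0.04,0]]' | grep -E 'pos|force'
python3 -c "
from h import *
rows(ab(.072,.0,.2666))"
```

```text
position: [0.6351, 0.2582, 0.2715]
ft_force: [0.8, -0.4, 0.3]
grip_force: 0.0
t10.62 [0.6351 0.2582 0.2715] a,b 0.109 -0.0021 yaw 84.14 F [ 0.79 -0.36  0.31] Fn -0.82 w 0.0005
rows [-0.123 -0.007  0.016]
```

```bash
python3 -m handwheel '[[-0.04,-0.007,0.01,0],[-0.08,-0.007,0.016,0],[-0.105,-0.007,0.016,0],[-0.125,-0.007,0.018,0],[-0.145,-0.007,0.023,0],[-0.167,-0.007,0.031,0],[-0.167,-0.007,0.031,0],[-0.167,-0.007,0.031,0]]' | grep -E 'pos|force'
python3 -c "
from h import *
rows(ab(.047,.0,.2541))"
```

```text
position: [0.6277, 0.2082, 0.2618]
ft_force: [-1.2, 1.3, 0.9]
grip_force: 0.7
t11.28 [0.6277 0.2082 0.2618] a,b 0.0585 0.0002 yaw 84.11 F [-1.21  1.32  0.93] Fn 1.33 w 0.0005
rows [-0.038  0.001  0.026]
```

Contact felt; following the arc down.

```bash
python3 -m handwheel '[[-0.013,0,0.007,0],[-0.026,0,0.016,0],[-0.038,0,0.026,0],[-0.048,0,0.038,0],[-0.058,0,0.05,0],[-0.067,0,0.062,0],[-0.067,0,0.062,0]]' | grep -E 'pos|force'
python3 -c "
from h import *
rows(ab(.033,.0,.2304))"
```

```text
position: [0.6258, 0.1879, 0.2424]
ft_force: [0.6, 2.1, 2.0]
grip_force: 1.2
t11.87 [0.6258 0.1879 0.2424] a,b 0.0381 0.0 yaw 84.12 F [0.6  2.14 2.05] Fn -0.38 w 0.0003
rows [-0.017  0.     0.04 ]
```

```bash
python3 -m handwheel '[[-0.007,0,0.015,0],[-0.013,0,0.03,0],[-0.018,0,0.042,0],[-0.02,0,0.048,0],[-0.02,0,0.048,0]]' | grep -E 'pos|force'
python3 - <<'E'
from h import *
st();c=vision.camera("side");t=vision.camera("top")
im=np.hstack([t["frame"][120:220,160:260],c["frame"][150:250,150:250]])
cv2.imwrite("pics/m4.png",cv2.resize(im,None,fx=4,fy=4,interpolation=cv2.INTER_CUBIC)[:,:,::-1])
E
```

```text
position: [0.6255, 0.1828, 0.2302]
ft_force: [-3.3, 4.3, 8.8]
grip_force: 4.7
t12.28 [0.6255 0.1828 0.2302] a,b 0.0329 -0.0002 yaw 84.13 F [-3.3   4.32  8.85] Fn 3.72 w 0.0005
```

View pics/m4.png

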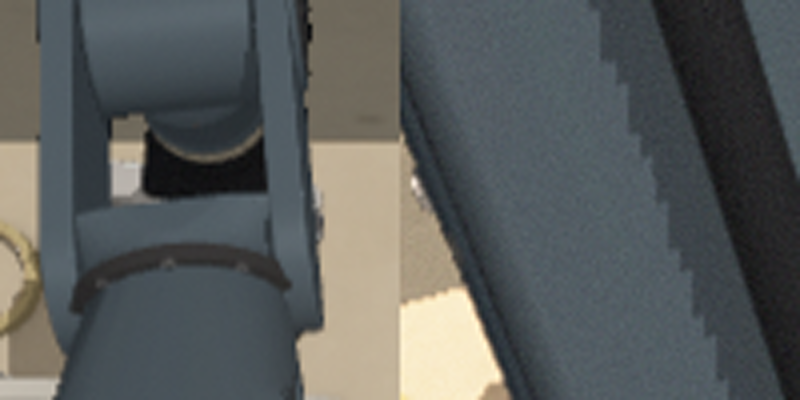

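The arm blocks both views (the strap shows only at the edge), so I'll judge by force and press on to the stop.

```bash
python3 -m handwheel '[[0,0,0.005,0],[0,0,0.008,0],[0,0,0.008,0]]' | grep -E 'pos|force'
```

```text
position: [0.6256, 0.1828, 0.2298]
ft_force: [-5.7, 3.0, 17.9]
grip_force: 8.6
```

```bash
python3 -m handwheel '[[0,0,0.004,0],[0,0,0.008,0],[0,0,0.008,0]]' | grep -E 'pos|force'
```

```text
position: [0.6258, 0.1827, 0.2295]
ft_force: [-8.3, 4.0, 24.6]
grip_force: 12.4
```

Hard stop at about 25 N. Lifting straight up and moving aside for a check.

```bash
python3 -m handwheel '[[0,0,-0.05,0],[0,0,-0.15,0],[0,0,-0.28,0],[0,0,-0.42,0],[0,0,-0.5,0],[0,0,-0.5,0],[-0.9,-0.45,-0.5,0],[-0.9,-0.45,-0.5,0],[-0.9,-0.45,-0.5,0],[-0.9,-0.45,-0.5,0],[-0.9,-0.45,-0.5,0],[-0.9,-0.45,-0.5,0],[-0.9,-0.45,-0.5,0],[-0.9,-0.45,-0.5,0],[-0.9,-0.45,-0.5,0],[-0.9,-0.45,-0.5,0]]' | grep -E 'pos|force'
python3 -m handwheel '[[-0.8,0,0,0],[-0.8,0,0,0],[-0.8,0,0,0],[-0.8,0,0,0],[-0.8,0,0,0],[-0.8,0,0,0],[-0.8,0,0,0],[-0.8,0,0,0],[-0.8,0,0,0]]' | grep -E 'pos|force'
python3 - <<'E'
from h import *
c=vision.camera("side");t=vision.camera("top")
im=np.hstack([t["frame"][130:230,160:260],c["frame"][150:250,150:250]])
cv2.imwrite("pics/m5.png",cv2.resize(im,None,fx=4,fy=4,interpolation=cv2.INTER_CUBIC)[:,:,::-1])
E
```

```text
position: [0.4629, -0.0731, 0.3731]
ft_force: [0.2, 0.6, 0.5]
grip_force: 0.0
position: [0.4395, -0.3096, 0.373]
ft_force: [-0.6, -0.1, -0.5]
grip_force: 0.0
```

View pics/m5.png

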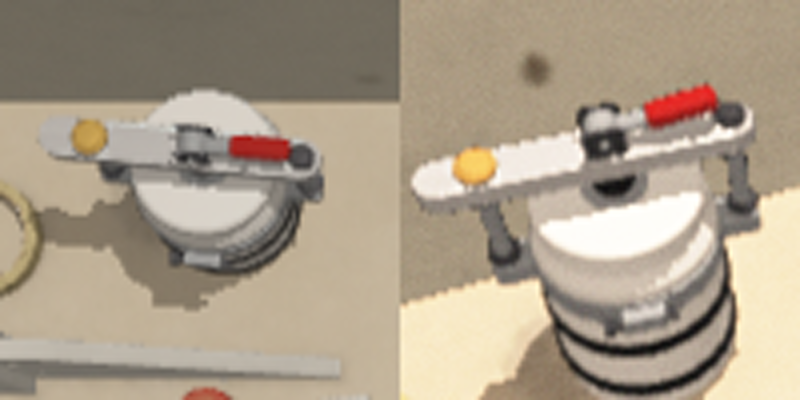

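The strap is home, with the brass head on its middle line at top (90,135). The red lever lies flat towards the pivot, the foot is on the plate, and the arm is clear.

```bash
python3 -c "
from rig import job
print(job.hand_in())"
```

```text
the job is handed in; nothing more can be done
None
```

I handed the job in with the strap home on the hook stud (it stopped hard at about 7 N), the cam lever pressed to its stop (about 25 N) and the fingers clear; the last pictures agree, but I could not measure the foot's force on the lid and hand-in returned no verdict.

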